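Free the ratchet pawl and lower the hold-down arm onto the pipe

ROBOT

A 6-joint arm with a two-finger parallel gripper is mounted at the origin on the work surface. World frame = base frame: x ahead of the robot, y to its left, z up, the work surface at z = 0. Lengths are in mm, angles in rad, forces in N, time in s.
With the tool pointing down it reaches from about 275 to 750 mm from the base axis. Payload 10.2 kg.
Tool frame: the origin (TCP) lies at the very end of the fingers, on their centre line; the grasp point (between the pads) lies 19 mm behind it; z points along the fingers, y is the direction in which the jaws open and shut (so a half turn about z gives the same grasp; the last joint's range is limited). The gripper opens to 85 mm and grips with 20 to 120 N. Pads are 22 mm wide; open, the fingers measure 114 mm over their backs; the gripper's body (76 mm by 85 mm) begins 54 mm behind the grasp point. The pads swing forward as they close: fully open they stand 13 mm farther back than shut.
Start: joints at [-1.368, 0.313, 1.498, -0, 1.331, -0.223], TCP at [216.839, -478.134, 231.294] pointing down, gripper open.
Joint ranges: [-2.94, 2.94], [-0.97, 2.17], [0.19, 2.56], [-1.23, 4.37], [0.02, 3.11], [-2.88, 2.88]. Speed limits (rad/s): [2.39, 2.39, 3.01, 3.14, 3.14, 3.14].

INTERFACE

Orientations are given as a unit quaternion [w, x, y, z].
In Python, from rig import readout, cams, finish_job gives the robot as it stands. The module is installed in compiled form; this text tells all that it offers.
- The arm moves only by the tool carry_out, never from a script. Its argument "steps" is one flat list of numbers, 7 for each row, row after row: the shift along the tool's x, y, z in cm, then the turn, a rotation vector about the tool's x, y, z in units of 5 degrees (1.0 is 5 degrees), then the opening, from -1 (shut) to 1 (fully open), so that 0 is half open. In form: [x, y, z, ax, ay, az, hand, x, y, z, ax, ay, az, hand, ...]. A call has 1 to 20 rows; each row shifts and turns the commanded pose from where the row before left it, along the tool's axes as they then stand; what a row does not reach is not made up. A row lasts 1/12 s, in which the tool goes at most 41.7 mm and 7.16 degrees, less where a joint would pass 70% of its speed; a pose out of reach is approached as far as the arm can. A call with a gripper value outside its range is refused whole. The fingers move at their own pace and stop on an object; "grip_force" is the grip in N (left out, the last holds). Time passes only in rows, so rows that do not move let the fingers close. It gives the time, the measured TCP pose, the force and the opening at its end, in the units of the state.
- readout.sense(): the state, without advancing time (a new reading comes with each control period).
- cams.capture(name): name is "scene" or "top"; returns the picture (400x640x3 uint8, red, green, blue); there is no depth.
- cams.calibration(name): a dict with "fx", "fy", "cx", "cy" (pixels), "k1" (the pictures are not rectified: a ray, as slopes to the right and down, at radius r is drawn at 1 + k1 r^2 times it, then the intrinsics apply), "R" (3x3) and "t" (3): a world point X has camera coordinates R X + t. Camera axes: x right, y down, z forward; pixel columns grow to the right and rows downward; lengths in mm; the calibration is good to about 2 mm. A picture is of the moment at which its call begins. calibration takes no time and is no camera call.
- finish_job(): hands the job in, once; it reports no verdict.
The state is a dict: "time_s": time; "joints": joint angles; "dq": joint speeds; "tau": joint torques, N m; "eef_pos": TCP position; "ee_rot": TCP orientation; "force": force on the tool from outside, world axes, zero at the start; "wrist_torque": the same for the moment, N m; "grip_width": opening from 0.0 (shut) to 1.0 (fully open).
Only numpy, scipy, OpenCV 4.12 (cv2) and the standard library are available. Lean on these libraries where they do the work, as an engineer would, in place of code of your own. Each camera call takes 0.05 s, during which the arm holds its last target.

TASK

Press down the red tab of the ratchet pawl so that its hook comes well clear of the teeth, then push the raised yellow hold-down arm down past its teeth until its rubber pad rests on the flanged pipe. Leave the arm down, the pipe lying in its V-block, and the other things on the bench where they are; nothing is to be picked up.

Things in the scene. Friction and masses are not known exactly. Their poses are not given: they have to be found in the camera images.
- fixture: The ratchet hold-down on the bench: dark steel base plate 110 x 320 x 12 mm, two blue cheek plates, a grey V-block. Origin on the bench under the middle of the device; its y axis points along the arm (from the pawl's tab towards the arm's push plate), z up, x across. The hinges of arm and pawl both run along x, in the plane x = 0. The cheek plates (x = -28 to 28 mm) are 147 mm high from y = -140 to 10 mm and 201 mm high from y = -130 to -100 mm.
- beam_hinge (a point): Hinge axis of the yellow arm, 130 mm above the bench, at y = -25 mm in the fixture's frame.
- pawl_hinge (a point): Hinge axis of the red pawl, 185 mm above the bench, at y = -115 mm in the fixture's frame.
- pawl_tab (a point): Centre of the top face of the red tab, the tail of the pawl: 44 mm (across) x 40 mm, 8 mm thick, level at 203 mm above the bench at the start, 80 mm from the pawl's hinge towards -y of the fixture. Nothing stands under or over it. Pressing it down lifts the hook at the pawl's other end out of the teeth.
- pawl (a joint): Angle of the pawl (rad): 0 = hook down between the teeth, which stops the arm from going down; grows as the tab is pressed; hook clear of the teeth from about 0.15, well clear from 0.22; stop at 0.35, where the tab is about 28 mm lower. Stiff friction pivot: needs about 3 N on the tab and stays where it is left.
- push_plate (a point): Centre of the top face of the push plate at the end of the yellow arm: 60 mm (across) x 50 mm, black rubber on top, 208 mm from the arm's hinge along the arm and 22 mm above the arm's middle line. The face is tipped 0.31 rad down towards the arm's tip relative to the arm, so it is level when the arm is halfway down. Its height falls from about 270 mm to about 150 mm above the bench, on an arc about the arm's hinge.
- pad (a point): Centre of the underside of the round rubber pad (36 mm across) under the arm, 150 mm from its hinge.
- beam (a joint): Angle of the arm (rad): 0 = raised 0.62 rad above level, grows as it goes down; at 0.62 the arm is level and its pad rests on the pipe. Starts at 0 to 0.10; with the pawl in, the teeth stop it at about 0.13. Stiff friction hinge: needs about 3 to 7 N down on the push plate and stays where it is left.
- pipe: Loose flanged pipe stub, 0.8 kg, lying in the V-block along the fixture's x under the pad: tube 60 mm in diameter and 130 mm long with a flange 90 mm in diameter at its +x end. Origin on its axis, mid-length, 68 mm above the bench. Its top is 98 mm above the bench.
- tape: Yellow roll of tape lying flat on the bench, 84 mm in diameter, 36 mm high; a bystander. Origin at the centre of its underside.
- ring: Loose bare metal flange ring lying flat, 80 mm in diameter, 14 mm high; a bystander. Origin at the centre of its underside.
- can: Green spray can standing, 54 mm in diameter, 105 mm high; a bystander. Origin at the centre of its underside.
- hammer: Hammer lying on the bench, 240 mm long; a bystander. Origin midway, at its underside.
Not all that is in view belongs to the job. Leave any blue or turquoise look-alike of the pipe alone.

How it is judged:
By the outcome, as a careful person would: the job done as asked, in the order asked, and still so for the second after the job is handed in, with the robot touching nothing.
It also fails if it takes over 48 s, if anything falls off the work surface, if the arm or the gripper's body presses on something with over 40 N, if the wrist force passes 120 N, or if a joint passes its speed limit or range.

## Working session

There is one attempt and no reset: what is moved stays moved. The work goes in short steps, Python scripts to look and compute and a tool call to move; the robot and the scene stay as the last step left them, time stands still between calls to the robot, and variables do not carry over. Pictures are saved under pics/ and viewed, and the job is handed in when it is done.

Besides the shell and the picture viewer there is one more tool, called after ">>>" as name(argument=value, ...) on one line, values as JSON. carry_out: Moves the arm, as the interface text tells. Its arguments: {"type":"object","properties":{"steps":{"type":"array","items":{"type":"number"}},"grip_force":{"type":"number"}},"required":["steps"]}

```bash
mkdir -p pics
python3 - <<'E'
from rig import readout, cams
import cv2
print(readout.sense())
for n in("scene","top"):
    im=cams.capture(n); cv2.imwrite(f"pics/{n}0.png",im[:,:,::-1]); print(n,cams.calibration(n))
E
```

```text
{'time_s': 0.0, 'joints': array([-1.36840119e+00,  3.13450388e-01,  1.49844890e+00, -2.01923341e-05,
        1.33100529e+00, -2.23384133e-01]), 'dq': array([ 2.01540790e-03,  4.89765779e-04, -4.07485198e-04,  9.09794192e-04,
       -2.80639760e-05, -1.28687911e-03]), 'tau': array([-1.37299830e-03, -4.12263393e+01, -2.59742725e+01, -2.64658074e-04,
        4.10016553e-03,  4.29842282e-05]), 'eef_pos': array([ 216.77850319, -477.86514738,  230.73043397]), 'ee_rot': array([-6.56026084e-04,  9.77423741e-01,  2.11287481e-01, -2.92133884e-06]), 'force': array([ 0.09973089, -0.3607565 ,  0.68216623]), 'wrist_torque': array([ 0.00603759,  0.03394236, -0.03657136]), 'grip_width': 0.9963294115621866}
scene {'fx': 428.5541329863095, 'fy': 428.5541329863095, 'cx': 320.9276746167338, 'cy': 196.53795192821931, 'k1': -0.087666298650848, 'R': array([[-0.17936802,  0.98377729,  0.00305761],
       [ 0.73562948,  0.13618661, -0.66355292],
       [-0.6532047 , -0.1167709 , -0.7481231 ]]), 't': array([  61.21119472, -305.35118711, 1344.76465408])}
top {'fx': 510.50364584755204, 'fy': 510.50364584755204, 'cx': 323.57760151629714, 'cy': 195.9625943489942, 'k1': -0.013853573126604703, 'R': array([[-0.01539717, -0.99984075,  0.00902235],
       [-0.98843194,  0.01385862, -0.15103061],
       [ 0.15088152, -0.01124342, -0.98848791]]), 't': array([  23.02642546,  585.71118111, 1050.77581089])}
```

View pics/scene0.png

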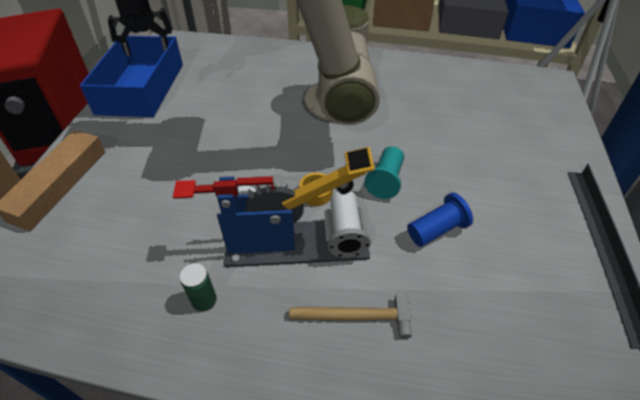

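View pics/top0.png

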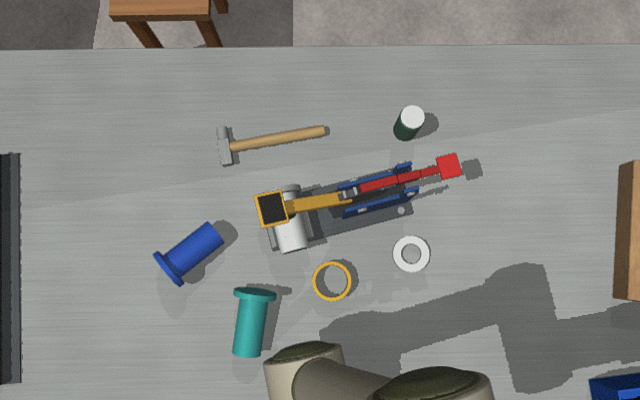

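Red tab: scene (184,188), top (449,166). Push plate (black on yellow): scene (358,160), top (271,208). The white pipe is under the arm; the blue and turquoise stubs are look-alikes, so I leave them alone. Next I measure both targets across the two views.

```bash
cat > h.py <<'E'
import numpy as np, cv2
from rig import cams, readout
def ray(n,uv):
    c=cams.calibration(n); K=np.array([[c['fx'],0,c['cx']],[0,c['fy'],c['cy']],[0,0,1.]])
    p=cv2.undistortPoints(np.array([[uv]],float),K,np.array([c['k1'],0,0,0.]))[0,0]
    d=c['R'].T@np.array([p[0],p[1],1]); return -c['R'].T@c['t'], d/np.linalg.norm(d)
def plane(n,uv,z):
    o,d=ray(n,uv); return o+d*(z-o[2])/d[2]
def tri(a,b):
    o1,d1=ray("scene",a);o2,d2=ray("top",b)
    s=np.linalg.lstsq(np.c_[d1,-d2],o2-o1,rcond=None)[0]
    p,q=o1+s[0]*d1,o2+s[1]*d2; return (p+q)/2,np.linalg.norm(p-q)
def blobs(im,lo,hi,box,dark=None):
    hsv=cv2.cvtColor(im,cv2.COLOR_RGB2HSV); m=cv2.inRange(hsv,np.array(lo),np.array(hi))
    k=np.zeros_like(m); x0,y0,x1,y1=box; k[y0:y1,x0:x1]=m[y0:y1,x0:x1]
    n,l,s,c=cv2.connectedComponentsWithStats(k); i=1+np.argmax(s[1:,4]); return c[i],s[i],(l==i)
E
python3 - <<'E'
from h import *
S=cv2.imread("pics/scene0.png")[:,:,::-1].copy();T=cv2.imread("pics/top0.png")[:,:,::-1].copy()
red=[(0,150,70),(8,255,255)]; blk=[(0,0,0),(180,255,70)]
a=blobs(S,*red,(165,175,196,205)); b=blobs(T,*red,(436,145,475,185))
print("tab",a[:2],b[:2],tri(a[0],b[0]),plane("top",b[0],203),plane("scene",a[0],203))
a=blobs(S,*blk,(345,148,374,172)); b=blobs(T,*blk,(257,192,287,226))
print("plate",a[:2],b[:2],tri(a[0],b[0]))
for z in (250,260,270): print(z,plane("top",b[0],z),plane("scene",a[0],z))
f=lambda im,b,s:cv2.resize(im[b[1]:b[3],b[0]:b[2],::-1],None,fx=s,fy=s,interpolation=cv2.INTER_CUBIC)
cv2.imwrite("pics/c1.png",np.vstack([f(S,(165,140,385,270),3),f(T,(250,140,470,260),3)])[:760] if 0 else np.vstack([f(S,(160,140,390,270),2.2),f(T,(250,140,480,260),2.2)]))
E
```

```text
tab (array([184.26946108, 188.88922156]), array([173, 181,  23,  17, 334], dtype=int32)) (array([448.03118503, 165.99168399]), array([436, 153,  26,  26, 481], dtype=int32)) (array([ 615.74558959, -217.14677486,  199.91579873]), np.float64(2.1249772627702406)) [ 614.72420219 -215.28947243  203.        ] [ 618.33740746 -216.47737366  203.        ]
plate (array([358.19142857, 159.01428571]), array([348, 149,  22,  21, 350], dtype=int32)) (array([271.5561139 , 207.97487437]), array([258, 193,  28,  31, 597], dtype=int32)) (array([533.9339645 , 105.34444694, 257.8849343 ]), np.float64(2.0193899304014047))
250 [534.84063916 107.0724231  250.        ] [525.75848139 103.85823719 250.        ]
260 [533.53959022 106.15613174 260.        ] [536.39124008 104.48251152 260.        ]
270 [532.23854129 105.23984039 270.        ] [547.02399876 105.10678586 270.        ]
```

View pics/c1.png

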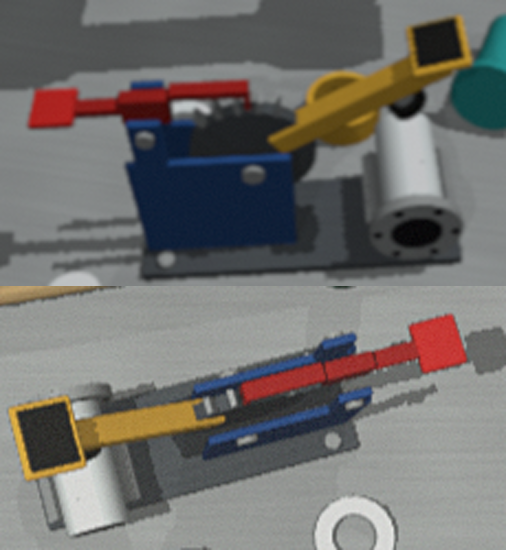

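>>> carry_out(steps=[0, 0, -1, 0, 0, 0, -1, 0, 0, -1, 0, 0, 0, -1, 3, -0.5, 0, 0, 0, 0, -1, 3, -0.5, 0, 0, 0, 0, -1, 3, -0.5, 0, 0, 0, 0, -1, 3, -0.5, 0, 0, 0, 0, -1, 3, -0.5, 0, 0, 0, 0, -1, 3, -0.5, 0, 0, 0, 0, -1, 3, -0.5, 0, 0, 0, 0, -1, 3, -0.5, 0, 0, 0, 0, -1, 3, -0.5, 0, 0, 0, 0, -1, 3, -0.5, 0, 0, 0, 0, -1, 3, -0.5, 0, 0, 0, 0, -1, 3, -0.5, 0, 0, 0, 0, -1, 3, -0.5, 0, 0, 0, 0, -1, 3, -0.5, 0, 0, 0, 0, -1, 2, -0.5, 0, 0, 0, 0, -1, 0, 0, 0, 0, 0, 1, -1, 0, 0, 0, 0, 0, 1, -1, 0, 0, 0, 0, 0, 0, -1], grip_force=40)

```text
time_s: 1.77
eef_pos: [586.9, -227.8, 252.2]
ee_rot: [0.0, 0.992, 0.124, 0.0]
force: [-0.4, -0.6, -0.2]
grip_width: 0.001
```

>>> carry_out(steps=[1.6, -0.3, 0, 0, 0, 0, -1, 1.5, -0.2, 0, 0, 0, 0, -1, 0, 0, 1, 0, 0, 0, -1, 0, 0, 1, 0, 0, 0, -1, 0, 0, 1, 0, 0, 0, -1, 0, 0, 0.8, 0, 0, 0, -1, 0, 0, 0, 0, 0, 0, -1])

```text
time_s: 2.35
eef_pos: [614.2, -215.6, 211.0]
ee_rot: [-0.001, 0.992, 0.125, -0.002]
force: [0.2, -0.2, -0.1]
grip_width: -0.002
```

Run:
```python
from h import *
S=cams.capture("scene");T=cams.capture("top")
f=lambda im,b,s:cv2.resize(im[b[1]:b[3],b[0]:b[2],::-1],None,fx=s,fy=s,interpolation=cv2.INTER_CUBIC)
cv2.imwrite("pics/c2.png",np.vstack([f(S,(130,110,390,240),2.2),f(T,(250,130,510,250),2.2)]))
print(readout.sense()['eef_pos'],readout.sense()['force'])
```

```text
[ 615.02552212 -215.76879678  213.24003081] [ 0.47843743  0.67998904 -0.31657225]
```

View pics/c2.png

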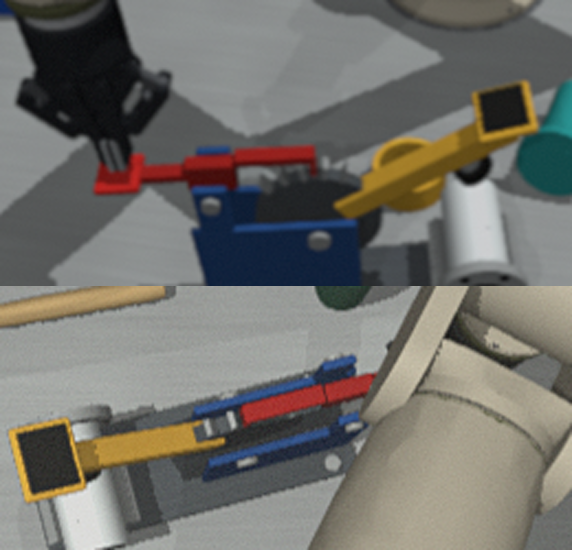

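The shut fingers are over the red tab (crop about (115,170)). I press it down to about 183 mm in small steps.

>>> carry_out(steps=[0, 0, 0.5, 0, 0, 0, -1, 0, 0, 0.4, 0, 0, 0, -1, 0, 0, 0.3, 0, 0, 0, -1, 0, 0, 0.3, 0, 0, 0, -1, 0, 0, 0.3, 0, 0, 0, -1, 0, 0, 0.3, 0, 0, 0, -1, 0, 0, 0.3, 0, 0, 0, -1, 0, 0, 0, 0, 0, 0, -1, 0, 0, 0, 0, 0, 0, -1])

```text
time_s: 3.2
eef_pos: [615.2, -215.2, 188.9]
ee_rot: [-0.001, 0.992, 0.125, -0.0]
force: [-0.8, -0.9, 0.2]
grip_width: -0.008
```

>>> carry_out(steps=[0, 0, 0.2, 0, 0, 0, -1, 0, 0, 0.2, 0, 0, 0, -1, 0, 0, 0.2, 0, 0, 0, -1])

```text
time_s: 3.45
eef_pos: [615.3, -215.3, 183.1]
ee_rot: [-0.0, 0.992, 0.125, -0.0]
force: [-0.2, -1.1, 3.1]
grip_width: 0.003
```

Run:
```python
from h import *
S=cams.capture("scene")
f=lambda im,b,s:cv2.resize(im[b[1]:b[3],b[0]:b[2],::-1],None,fx=s,fy=s,interpolation=cv2.INTER_CUBIC)
cv2.imwrite("pics/c3.png",f(S,(150,140,330,240),4))
print(readout.sense()['eef_pos'],readout.sense()['force'])
```

```text
[ 615.19640822 -215.23530009  182.62750417] [ 0.30588811 -2.29533171  1.85915923]
```

View pics/c3.png

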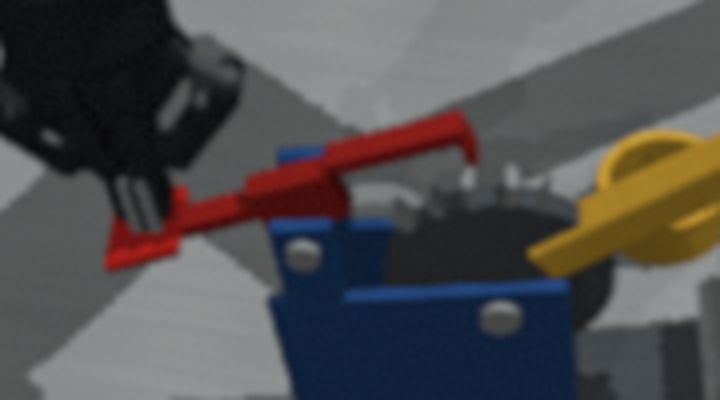

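The hook is lifted well off the teeth (crop (470,150), teeth tops at about (490,175)). I add a small margin, lift off, and go across to the push plate at a safe height.

>>> carry_out(steps=[0, 0, 0.15, 0, 0, 0, -1, 0, 0, 0, 0, 0, 0, -1, 0, 0, -1, 0, 0, 0, -1, 0, 0, -2, 0, 0, 0, -1, 0, 0, -3, 0, 0, 0, -1, 0, 0, -3, 0, 0, 0, -1, 0, 0, -3, 0, 0, 0, -1, 0, 0, 0, 0, 0, 0, -1])

```text
time_s: 4.17
eef_pos: [616.3, -215.8, 309.0]
ee_rot: [0.003, 0.992, 0.125, 0.004]
force: [0.9, 0.2, 1.3]
grip_width: 0.001
```

Run:
```python
from h import *
S=cams.capture("scene")
f=lambda im,b,s:cv2.resize(im[b[1]:b[3],b[0]:b[2],::-1],None,fx=s,fy=s,interpolation=cv2.INTER_CUBIC)
cv2.imwrite("pics/c4.png",f(S,(150,140,330,240),4))
s=readout.sense();p=s['eef_pos'];print(p,s['force'],s['ee_rot'])
ra=np.array([[.969,.246],[.246,-.969]])
a=blobs(S,(0,150,70),(8,255,255),(165,150,196,225));print(a[:2],plane("scene",a[0],180))
print(ra@(np.array([534,105.5])-p[:2]), ra@(np.array([522.5,150.8])-p[:2]))
```

```text
[ 616.01085166 -215.590191    305.61576083] [-0.38957545 -0.03637998 -0.58561313] [0.00173549 0.99209445 0.12545416 0.00261669]
(array([186.40492958, 197.1584507 ]), array([177, 187,  19,  21, 284], dtype=int32)) [ 619.33774677 -217.33877961  180.        ]
[  -0.48032828 -331.31106459] [  -0.48002828 -378.03576459]
```

View pics/c4.png

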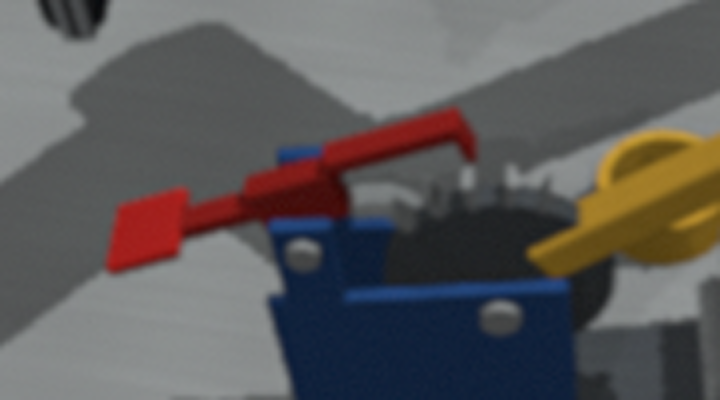

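The pawl stays raised after lift-off. Now across: −33 cm along tool y.

>>> carry_out(steps=[0, -3, 0, 0, 0, 0, -1, 0, -3, 0, 0, 0, 0, -1, 0, -3, 0, 0, 0, 0, -1, 0, -3, 0, 0, 0, 0, -1, 0, -3, 0, 0, 0, 0, -1, 0, -3, 0, 0, 0, 0, -1, 0, -3, 0, 0, 0, 0, -1, 0, -3, 0, 0, 0, 0, -1, 0, -3, 0, 0, 0, 0, -1, 0, -3, 0, 0, 0, 0, -1, 0, -3, 0, 0, 0, 0, -1, 0, 0, 0, 0, 0, 0, -1, 0, 0, 0, 0, 0, 0, -1])

```text
time_s: 5.3
eef_pos: [532.7, 105.2, 301.3]
ee_rot: [-0.0, 0.992, 0.127, -0.001]
force: [-0.6, 0.2, -0.1]
grip_width: -0.004
```

Run:
```python
from h import *
S=cams.capture("scene")
f=lambda im,b,s:cv2.resize(im[b[1]:b[3],b[0]:b[2],::-1],None,fx=s,fy=s,interpolation=cv2.INTER_CUBIC)
cv2.imwrite("pics/c5.png",f(S,(210,80,410,220),4))
s=readout.sense();p=s['eef_pos'];print(p,s['force'],s['ee_rot'])
ra=np.array([[.969,.246],[.246,-.969]])
print(ra@(np.array([534,105.5])-p[:2]), ra@(np.array([522.5,150.8])-p[:2]))
```

```text
[533.0903266  104.13878184 301.28955207] [ 0.21133298 -0.41634692  0.41904753] [-4.48979730e-06  9.92065264e-01  1.25722651e-01 -5.71446472e-04]
[ 1.21633319 -1.09524074] [  1.21663319 -47.81994074]
```

View pics/c5.png

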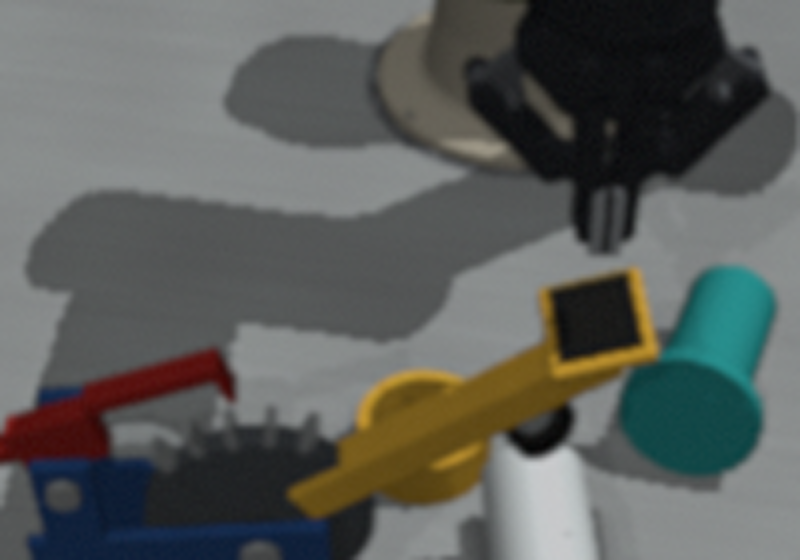

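>>> carry_out(steps=[0.1, 0, 1.5, 0, 0, 0, -1, 0, 0, 1.5, 0, 0, 0, -1, 0, 0, 0.7, 0, 0, 0, -1, 0, -0.2, 0.4, 0, 0, 0, -1, 0, -0.3, 0.5, 0, 0, 0, -1, 0, -0.3, 0.5, 0, 0, 0, -1, 0, -0.3, 0.5, 0, 0, 0, -1, 0, -0.3, 0.5, 0, 0, 0, -1, 0, -0.3, 0.5, 0, 0, 0, -1, 0, 0, 0, 0, 0, 0, -1])

```text
time_s: 6.18
eef_pos: [529.8, 121.6, 234.9]
ee_rot: [-0.0, 0.992, 0.126, -0.0]
force: [0.1, 0.2, -0.6]
grip_width: 0.003
```

Run:
```python
from h import *
S=cams.capture("scene")
f=lambda im,b,s:cv2.resize(im[b[1]:b[3],b[0]:b[2],::-1],None,fx=s,fy=s,interpolation=cv2.INTER_CUBIC)
cv2.imwrite("pics/c6.png",f(S,(210,80,410,220),4))
s=readout.sense();p=s['eef_pos'];print(p,s['force'],s['ee_rot'])
ra=np.array([[.969,.246],[.246,-.969]])
print(ra@(np.array([522.5,150.8])-p[:2]))
```

```text
[529.80755509 121.47820829 235.25681701] [ 0.01060979 -1.50903038  1.15093993] [-4.84809770e-04  9.92083973e-01  1.25574755e-01 -3.68673757e-04]
[  0.13213988 -30.21047472]
```

View pics/c6.png

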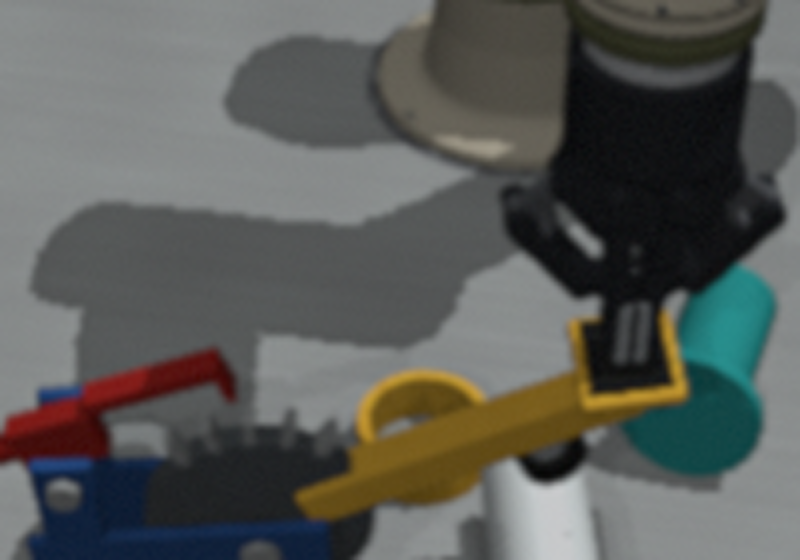

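The arm follows down, with the fingers centred on the plate, and the pawl is still up. Continuing along the arc.

>>> carry_out(steps=[0, -0.3, 0.5, 0, 0, 0, -1, 0, -0.3, 0.5, 0, 0, 0, -1, 0, -0.3, 0.5, 0, 0, 0, -1, 0, -0.3, 0.5, 0, 0, 0, -1, 0, -0.2, 0.5, 0, 0, 0, -1, 0, -0.2, 0.5, 0, 0, 0, -1, 0, -0.2, 0.5, 0, 0, 0, -1, 0, -0.2, 0.5, 0, 0, 0, -1, 0, -0.2, 0.5, 0, 0, 0, -1, 0, -0.2, 0.5, 0, 0, 0, -1, 0, -0.1, 0.5, 0, 0, 0, -1, 0, -0.1, 0.5, 0, 0, 0, -1, 0, -0.1, 0.4, 0, 0, 0, -1, 0, 0, 0, 0, 0, 0, -1])

```text
time_s: 7.4
eef_pos: [523.0, 147.3, 170.8]
ee_rot: [-0.0, 0.992, 0.125, -0.001]
force: [0.2, 0.4, 0.1]
grip_width: 0.002
```

Run:
```python
from h import *
S=cams.capture("scene")
f=lambda im,b,s:cv2.resize(im[b[1]:b[3],b[0]:b[2],::-1],None,fx=s,fy=s,interpolation=cv2.INTER_CUBIC)
cv2.imwrite("pics/c7.png",f(S,(210,100,410,240),4))
s=readout.sense();p=s['eef_pos'];print(p,s['force'],s['ee_rot'])
ra=np.array([[.969,.246],[.246,-.969]])
print(ra@(np.array([522.5,150.8])-p[:2]))
```

```text
[522.88938638 147.07626356 171.05693335] [-0.19339271 -0.31433675  0.06026831] [-9.87355840e-05  9.92108541e-01  1.25379174e-01 -8.33793063e-04]
[ 0.53872376 -3.70408966]
```

View pics/c7.png

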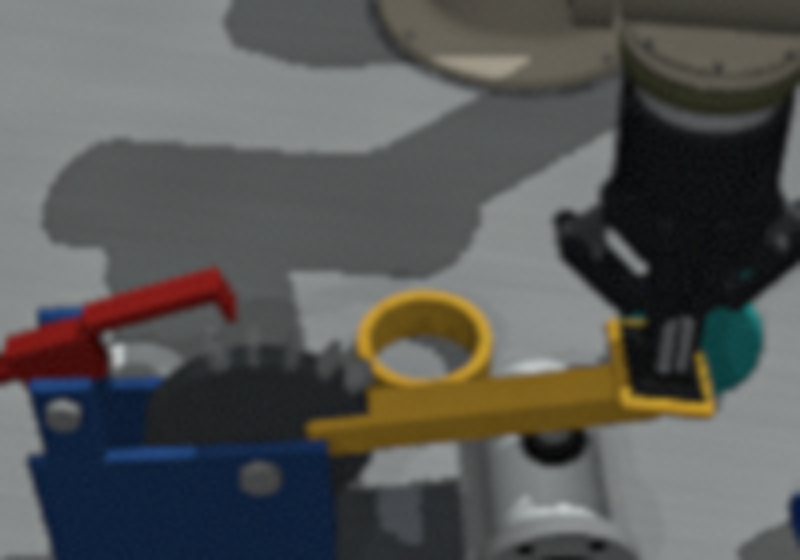

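>>> carry_out(steps=[0, -0.1, 0.3, 0, 0, 0, -1, 0, 0, 0.3, 0, 0, 0, -1, 0, 0, 0.2, 0, 0, 0, -1, 0, 0, 0.2, 0, 0, 0, -1, 0, 0, 0.1, 0, 0, 0, -1, 0, 0, 0.1, 0, 0, 0, -1])

```text
time_s: 7.95
eef_pos: [522.8, 148.7, 159.7]
ee_rot: [-0.001, 0.992, 0.125, -0.0]
force: [-2.7, 6.7, 4.8]
grip_width: -0.003
```

>>> carry_out(steps=[0, 0, 0.1, 0, 0, 0, -1, 0, 0, 0.1, 0, 0, 0, -1, 0, 0, 0.1, 0, 0, 0, -1])

```text
time_s: 8.2
eef_pos: [522.7, 149.0, 156.7]
ee_rot: [-0.001, 0.992, 0.125, -0.0]
force: [-2.1, 6.9, 3.8]
grip_width: -0.001
```

Run:
```python
from h import *
S=cams.capture("scene")
f=lambda im,b,s:cv2.resize(im[b[1]:b[3],b[0]:b[2],::-1],None,fx=s,fy=s,interpolation=cv2.INTER_CUBIC)
cv2.imwrite("pics/c8.png",f(S,(270,160,400,260),6))
s=readout.sense();print(s['eef_pos'],s['force'])
```

```text
[522.7341264  148.92240861 156.57401093] [-2.65796931  7.09835631  4.01822564]
```

View pics/c8.png

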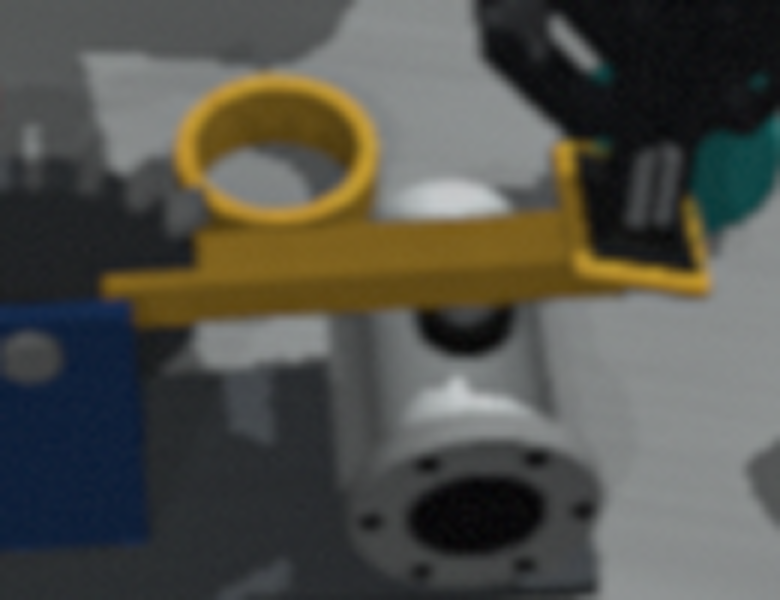

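Force is still at the friction level, so the pad hasn't stopped against the pipe yet. I keep going in 1 mm steps.

>>> carry_out(steps=[0, 0, 0.1, 0, 0, 0, -1, 0, 0, 0.1, 0, 0, 0, -1])

```text
time_s: 8.42
eef_pos: [522.8, 149.0, 154.8]
ee_rot: [-0.001, 0.992, 0.125, -0.0]
force: [-1.6, 6.4, 4.4]
grip_width: 0.001
```

>>> carry_out(steps=[0, 0, 0.1, 0, 0, 0, -1, 0, 0, 0, 0, 0, 0, -1])

```text
time_s: 8.58
eef_pos: [522.8, 148.9, 153.6]
ee_rot: [-0.001, 0.992, 0.125, -0.0]
force: [-2.2, 5.7, 4.1]
grip_width: 0.002
```

>>> carry_out(steps=[0, 0, 0.1, 0, 0, 0, -1, 0, 0, 0, 0, 0, 0, -1])

```text
time_s: 8.75
eef_pos: [522.8, 148.9, 152.8]
ee_rot: [-0.001, 0.992, 0.125, -0.0]
force: [-2.7, 6.4, 4.4]
grip_width: -0.001
```

>>> carry_out(steps=[0, 0, 0.1, 0, 0, 0, -1, 0, 0, 0, 0, 0, 0, -1])

```text
time_s: 8.92
eef_pos: [522.9, 149.0, 152.5]
ee_rot: [-0.001, 0.992, 0.125, 0.0]
force: [-4.9, 5.8, 9.8]
grip_width: 0.001
```

>>> carry_out(steps=[0, 0, 0.1, 0, 0, 0, -1, 0, 0, 0, 0, 0, 0, -1])

```text
time_s: 9.08
eef_pos: [523.0, 149.0, 152.3]
ee_rot: [-0.001, 0.992, 0.125, 0.001]
force: [-7.5, 5.4, 15.9]
grip_width: 0.001
```

Run:
```python
from h import *
S=cams.capture("scene")
f=lambda im,b,s:cv2.resize(im[b[1]:b[3],b[0]:b[2],::-1],None,fx=s,fy=s,interpolation=cv2.INTER_CUBIC)
cv2.imwrite("pics/c9.png",f(S,(270,160,400,260),6))
s=readout.sense();print(s['eef_pos'],s['force'])
```

```text
[522.94321904 148.97144925 152.33021398] [-6.63204326  7.0549867  17.7308629 ]
```

View pics/c9.png

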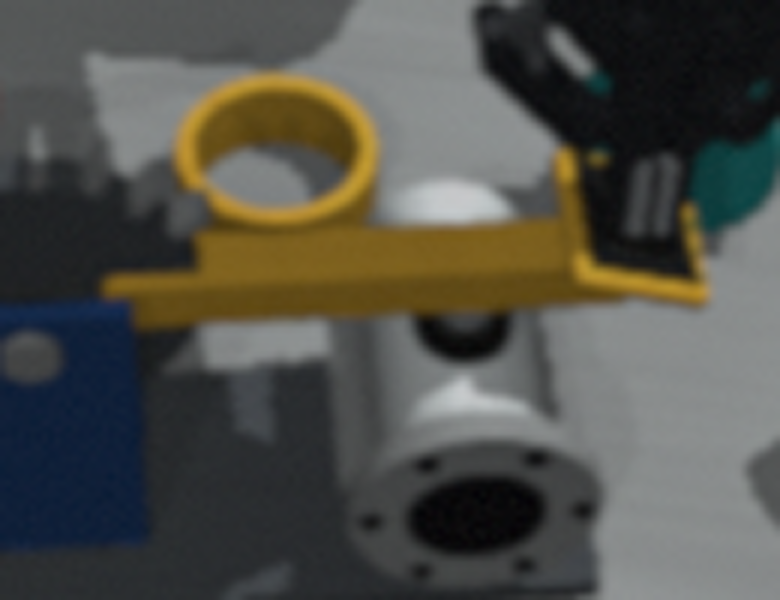

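The force climbs (4, then 10, then 16 N) while the tip stays at 152 mm, so the pad is resting on the pipe. I lift straight off and check.

>>> carry_out(steps=[0, 0, -0.2, 0, 0, 0, -1, 0, 0, -0.5, 0, 0, 0, -1, 0, 0, -1, 0, 0, 0, -1, 0, 0, -2, 0, 0, 0, -1, 0, 0, -3, 0, 0, 0, -1, 0, 0, -3, 0, 0, 0, -1, 0, 0, -3, 0, 0, 0, -1, -2, 0, -2, 0, 0, 0, -1, -3, 0, 0, 0, 0, 0, -1, -3, 0, 0, 0, 0, 0, -1, 0, 0, 0, 0, 0, 0, -1, 0, 0, 0, 0, 0, 0, -1])

```text
time_s: 10.13
eef_pos: [445.1, 127.7, 298.7]
ee_rot: [0.0, 0.992, 0.125, 0.001]
force: [0.2, -1.1, -0.4]
grip_width: 0.001
```

Run:
```python
from h import *
S=cams.capture("scene");T=cams.capture("top")
f=lambda im,b,s:cv2.resize(im[b[1]:b[3],b[0]:b[2],::-1],None,fx=s,fy=s,interpolation=cv2.INTER_CUBIC)
cv2.imwrite("pics/c10.png",f(S,(150,130,480,345),2.4));cv2.imwrite("pics/t10.png",T[:,:,::-1])
s=readout.sense();print(s['eef_pos'],s['force'])
b=blobs(S,(0,0,0),(180,255,70),(360,170,396,215));print(b[:2],plane("scene",b[0],152))
```

```text
[446.21398166 127.91930947 298.1334372 ] [ 0.09769287 -0.2154169   0.3742568 ]
(array([379.77970628, 186.98264352]), array([365, 171,  31,  35, 749], dtype=int32)) [497.04231355 152.18446024 152.        ]
```

View pics/c10.png

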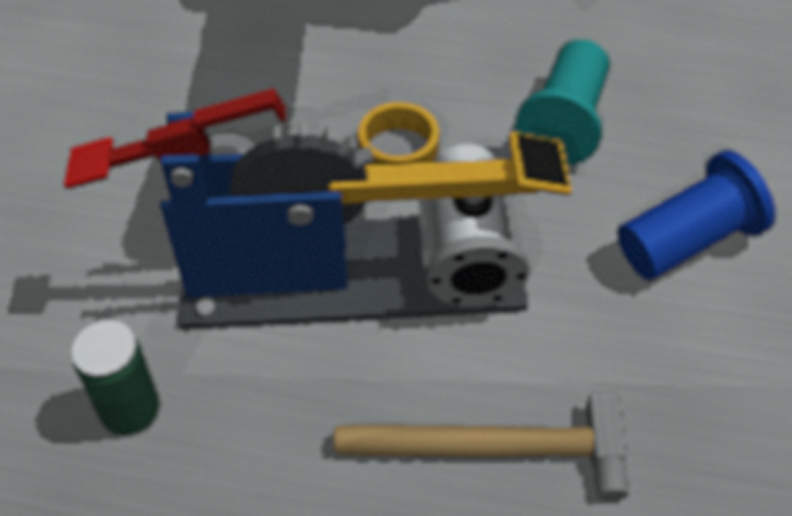

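View pics/t10.png

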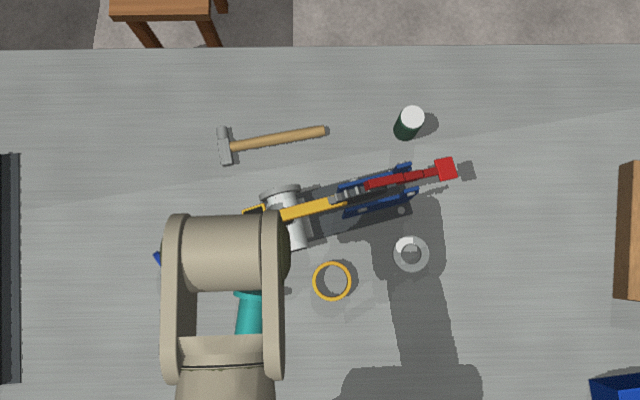

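The arm is level with the pad on the pipe (crop about (472,205)). The pawl is up, the pipe is in its V-block, and the bystanders are where they were.

```bash
python3 -c "
from rig import finish_job; print(finish_job())"
```

```text
the job is handed in; nothing more can be done
None
```

The hold-down arm is down with its pad on the flanged pipe, and the job was handed in at about 10 s of the 48 s allowed.

- **Pawl:** I pressed the red tab down about 21 mm with shut fingers, to an estimated 0.3 rad. The picture after lift-off showed the hook well clear of the teeth and staying there.
- **Arm:** I pushed the push plate down along its arc until the force on the tool rose from about 4 N to 18 N with the tip stopped at 152 mm. That is the height expected with the arm level and the pad on the pipe.
- **Last check:** With the robot clear and the force near zero, the pictures showed:
  - the arm level and the pawl up;
  - the pipe in its V-block;
  - the can, hammer, tape and ring where they started.

The robot hid most of the blue and turquoise stubs in the last top view, but the scene view showed both lying undisturbed. My final colour-mask measurement of the plate position was wrong (it probably took in part of the turquoise stub), so I ignored it. That leaves the final arm angle judged from the force, the tip height and the picture.

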